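# Load a lens and push its tote up into the ramp bay

## Task

Gently stand the tall lens in the round pocket of the foam-lined tote, and then push the tote up the small ramp, without lifting it and without pulling it by the lens, until its trailing edge drops behind the lip and it lies flat in the bay with the lens still standing in it. Push gently and feel your way: never shove hard against the tote or the spring buffer at the end of the bay. Leave the other things on the bench where they are.

Things in the scene. Friction and masses are not known exactly. Their poses are not given: they have to be found in the camera images.
- lens_center (a point): The tall lens, to be loaded: an upright black cylinder with a light band, 54 mm in diameter (50 mm near the top), 75 mm high, about 0.2 kg. This point is its centre, 37.5 mm above its underside; z is its axis. It starts standing on the bench.
- lens_base (a point): Centre of the underside of the tall lens.
- lens: The tall lens again: origin at the centre of its underside, z up along its axis.
- tote: Grey open tote, 130 mm long (x) x 96 wide (y) x 40 high, walls 4 mm, about 0.45 kg, filled with firm grey foam up to 28 mm. Origin at the centre of its underside, x towards its leading end, z up. Starts flat on the bench before the ramp's foot, leading end towards the ramp, roughly lined up with it.
- tote_heel (a point): Middle of the lower edge of the tote's trailing end, the flat 96 x 40 mm wall to push on. More than 24 N of push is too hard. A hand that presses on this wall can hold its edge up by friction even past the lip: ease off and it drops.
- tote_toe (a point): Middle of the lower edge of the tote's leading end.
- tote_pocket (a point): Centre of the floor of the tote's round pocket, 15 mm ahead of the tote's middle. The pocket is 60 mm in diameter and 16 mm deep, its floor 12 mm above the tote's underside.
- deck: Sloping deck of the fixed ramp, bare aluminium, 312 mm long. Origin in the middle of its lower front edge, level with the bench; x runs up the slope at 12 degrees, y to the left across it, z square to the deck. Side rails, 104 mm clear between them, stand 14 mm above the deck. Sliding the loaded tote up takes 2 to 12 N, most at the foot and on the lip's rise; friction and mass vary.
- ramp_foot (a point): Middle of the deck's lower front edge, same axes as the deck. From here flared guides, 22 mm high, reach 58 mm out over the bench; their mouth is about 146 mm wide.
- lip_range (a point): Point fixed on the deck, 125 mm up it. The lip is a grey wedge across the deck that rises 8 mm over 44 mm, has a 6 mm flat crest, then drops straight back to the deck. It is clamped where the last user left it, and that is NOT measured: its drop edge is anywhere up to 18 mm up or down the slope from this point. Find it by feel.
- bay_range (a point): Point fixed on the deck, 259 mm up it. Lip and buffer are one unit: the buffer's face is always 134 mm beyond the drop edge (4 mm more than the tote's length), so up to 18 mm either side of this point. The sprung rubber buffer, 4 to 26 mm above the deck, yields 6 mm under 2 N rising to 8 N, then stops dead.
- short_lens: Short lens, a bystander: black cylinder 60 mm in diameter, 38 mm high; origin at the centre of its underside.
- driver: Screwdriver, a bystander, 160 mm long, lying on the bench.
- mug: Blue mug, a bystander, 80 mm in diameter, 92 mm high; origin under its centre.
- ring: Aluminium lens ring, a bystander, 64 mm in diameter, 12 mm high, lying flat.
- cap: Black lens cap, a bystander, 66 mm in diameter, 9 mm high, lying flat.
- screws: Small jar of screws, a bystander, 44 mm in diameter, 50 mm high.
- brush: Dusting brush, a bystander, 170 mm long, lying on the bench.

How it is judged:
By the outcome, as a careful person would: the job done as asked, in the order asked, and still so for the second after the job is handed in, with the robot touching nothing.
It also fails if it takes over 72 s, if anything falls off the work surface, if the arm or the gripper's body presses on something with over 40 N, if the wrist force passes 120 N, or if a joint passes its speed limit or range.

## Robot

A 6-joint arm with a two-finger parallel gripper is mounted at the origin on the work surface. World frame = base frame: x ahead of the robot, y to its left, z up, the work surface at z = 0. Lengths are in m, angles in rad, forces in N, time in s.
With the tool pointing down it reaches from about 0.275 to 0.85 m from the base axis. Payload 19 kg.
Tool frame: the origin (TCP) lies at the very end of the fingers, on their centre line; the grasp point (between the pads) lies 19 mm behind it; z points along the fingers, y is the direction in which the jaws open and shut (so a half turn about z gives the same grasp; the last joint's range is limited). The gripper opens to 85 mm and grips with 20 to 120 N. Pads are 22 mm wide; open, the fingers measure 114 mm over their backs; the gripper's body (76 mm by 85 mm) begins 54 mm behind the grasp point. The pads swing forward as they close: fully open they stand 13 mm farther back than shut.
Start: joints at [-1.42, 0.15, 1.437, -0, 1.554, -0.134], TCP at [0.162, -0.552, 0.231] pointing down, gripper open.
Joint ranges: [-2.8, 2.8], [-0.68, 2.1], [0.12, 2.68], [-1.39, 4.53], [0.16, 2.79], [-2.81, 2.81]. Speed limits (rad/s): [1.89, 1.89, 2.22, 3.01, 3.01, 3.01].

## Interface

Orientations are given as a unit quaternion [w, x, y, z].
In Python, from bench import * gives the robot as it stands. The module is installed in compiled form; this text tells all that it offers.
- The arm moves only by the tool step_arm, never from a script. Its argument "motion" is text: rows parted by semicolons, each of 6 numbers parted by spaces: the shift along the tool's x, y, z in m, then the turn, a rotation vector about the tool's x, y, z in rad. A call has exactly 8 rows; each row shifts and turns the commanded pose from where the row before left it, along the tool's axes as they then stand; what a row does not reach is not made up. A row lasts 1/12 s, in which the tool goes at most 41.7 mm and 7.16 degrees, less where a joint would pass 70% of its speed; a pose out of reach is approached as far as the arm can. A call with a gripper value outside its range is refused whole. "claw" is the finger opening in m, from 0 to 0.0854, set as the call begins (left out, the last holds). The fingers move at their own pace and stop on an object; the grip force is fixed at half the most. Time passes only in rows, so rows that do not move let the fingers close, or fill a call up. It gives the time, the measured TCP pose, the force and the opening at its end, in the units of the state.
- get_obs(): the state, without advancing time (a new reading comes with each control period).
- capture(name): name is "scene" or "top" or "wrist"; returns (picture, depth): 384x512x3 uint8, red, green, blue; 384x512 float32, m along the optical axis (not along the pixel's ray), 0 where there is no reading.
- calibration(name): a dict with "fx", "fy", "cx", "cy" (pixels), "k1" (the pictures are not rectified: a ray, as slopes to the right and down, at radius r is drawn at 1 + k1 r^2 times it, then the intrinsics apply), "camera_from_world" (4x4, takes a point from world to camera coordinates). Camera axes: x right, y down, z forward; pixel columns grow to the right and rows downward; lengths in m; the calibration is good to about 2 mm. A picture is of the moment at which its call begins: read the wrist's pose just before it. calibration takes no time and is no camera call; for the wrist camera it gives the pose at the moment of the call.
- close_job(): hands the job in, once; it reports no verdict.
The state is a dict: "clock": time; "joint_pos": joint angles; "joint_velocities": joint speeds; "joint_efforts": joint torques, N m; "position": TCP position; "ee_rot": TCP orientation; "ft_force": force on the tool from outside, world axes, zero at the start; "moment": the same for the moment, N m; "grip_width": finger opening in m.
Only numpy, scipy, OpenCV 4.12 (cv2) and the standard library are available. Lean on these libraries where they do the work, as an engineer would, in place of code of your own. Each camera call takes 0.05 s, during which the arm holds its last target. There are 200 camera calls.

## Working session

There is one attempt and no reset: what is moved stays moved. The work goes in short steps, Python scripts to look and compute and a tool call to move; the robot and the scene stay as the last step left them, time stands still between calls to the robot, and variables do not carry over. Pictures are saved under pics/ and viewed, about 8 in all and at most 12, crops included, and the job is handed in when it is done.

Besides the shell and the picture viewer there is one more tool, called in YAML: its name, and indented under it one key for each argument. step_arm: Moves the arm, as the interface text tells. Its arguments: {"type":"object","properties":{"motion":{"type":"string"},"claw":{"type":"number"}},"required":["motion"]}

```bash
mkdir -p pics && python3 - <<'E'
from bench import *
import cv2,numpy as np
o=get_obs();print({k:np.round(v,3) for k,v in o.items()})
for n in("scene","top"):
    p,d=capture(n);np.savez(f"pics/{n}0.npz",p=p,d=d,c=calibration(n)["camera_from_world"])
    cv2.imwrite(f"pics/{n}0.png",p[:,:,::-1]);c=calibration(n);print(n,c)
E
```

```text
{'clock': np.float64(0.0), 'joint_pos': array([-1.42 ,  0.151,  1.438,  0.   ,  1.554, -0.134]), 'joint_velocities': array([ 0.   , -0.   , -0.001, -0.001, -0.001,  0.002]), 'joint_efforts': array([-3.0000e-03, -7.1306e+01, -5.7087e+01, -0.0000e+00,  9.0000e-03,
       -0.0000e+00]), 'position': array([ 0.162, -0.552,  0.231]), 'ee_rot': array([-0.001,  0.99 ,  0.142,  0.   ]), 'ft_force': array([0.153, 0.632, 0.415]), 'moment': array([-0.038,  0.002,  0.035]), 'grip_width': np.float64(0.086)}
scene {'fx': 407.17683291464596, 'fy': 407.17683291464596, 'cx': 249.49013630877982, 'cy': 193.48650247843315, 'k1': -0.060591049404723686, 'camera_from_world': array([[ 0.84134954,  0.54022605,  0.01693448, -0.45559284],
       [ 0.38917725, -0.5837688 , -0.71256933, -0.20302891],
       [-0.37506269,  0.60611039, -0.7013973 ,  1.31663492],
       [ 0.        ,  0.        ,  0.        ,  1.        ]])}
top {'fx': 366.74231746606694, 'fy': 366.74231746606694, 'cx': 258.6563858982501, 'cy': 192.32877187354154, 'k1': -0.00019745025788103784, 'camera_from_world': array([[-7.91520694e-03, -9.99968442e-01, -6.81020991e-04,
        -7.34536441e-03],
       [-9.93853468e-01,  7.94200370e-03, -1.10418335e-01,
         5.81503063e-01],
       [ 1.10420260e-01, -1.97148901e-04, -9.93884967e-01,
         8.92992373e-01],
       [ 0.00000000e+00,  0.00000000e+00,  0.00000000e+00,
         1.00000000e+00]])}
```

View pics/top0.png

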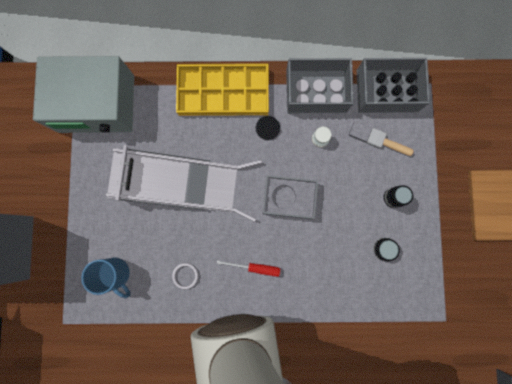

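View pics/scene0.png

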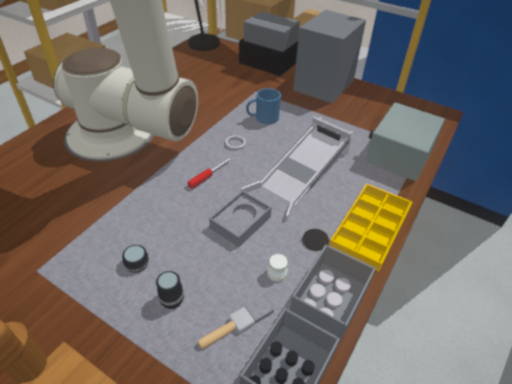

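Top view: image up is +x and left is +y. The tall lens is at about (400,196), the tote at (291,199) with its pocket at (286,197), and the ramp foot at (238,190) with its far end at (118,173). In the scene view the tall lens is at (170,287) and the short lens at (135,258).

```bash
cat > h.py <<'E'
import numpy as np,cv2
from bench import *
def K(c):return np.array([[c["fx"],0,c["cx"]],[0,c["fy"],c["cy"]],[0,0,1]])
def rays(c,uv):
    uv=np.asarray(uv,float).reshape(-1,1,2)
    n=cv2.undistortPoints(uv,K(c),np.array([c["k1"],0,0,0,0.]))[:,0]
    return np.c_[n,np.ones(len(n))]
def plane(c,uv,z):
    T=np.linalg.inv(c["camera_from_world"]);d=rays(c,uv)@T[:3,:3].T;o=T[:3,3]
    return o+d*((z-o[2])/d[:,2])[:,None]
def cloud(c,dep):
    v,u=np.mgrid[:384,:512];r=rays(c,np.stack([u,v],-1).reshape(-1,2))
    P=r*dep.reshape(-1,1);T=np.linalg.inv(c["camera_from_world"])
    W=(P@T[:3,:3].T+T[:3,3]).reshape(384,512,3);W[dep==0]=np.nan;return W
E
python3 - <<'E'
from h import *
np.set_printoptions(precision=4,suppress=True)
for n in("top","scene"):
    f=np.load(f"pics/{n}0.npz");c=calibration(n);W=cloud(c,f["d"]);x,y,z=np.moveaxis(W,-1,0)
    print(n,"bench z",np.nanmedian(z[(x>.25)&(x<.55)&(abs(y)<.4)&(z<.02)]))
    m=(z>.066)&(z<.085)&(y<-.15)&(y>-.55)&(x>.25)&(x<.62)
    k,l,s,ce=cv2.connectedComponentsWithStats(m.astype(np.uint8))
    for i in range(1,k):
        if s[i,4]>30:
            q=W[l==i];e=cv2.minEnclosingCircle(q[:,:2].astype(np.float32));print("lens?",np.median(q,0),s[i],e)
    m=(z>.033)&(z<.046)&(x>.35)&(x<.58)&(y>-.22)&(y<0.02)
    q=W[m];r=cv2.minAreaRect((q[:,:2]*1000).astype(np.float32));print("tote",len(q),r,cv2.boxPoints(r))
    q=W[(z>.006)&(z<.02)&(x>.40)&(x<.5)&(y>-.13)&(y<-.0)];print("pocket floor",len(q),np.median(q,0))
    # ramp surface: centre strip
    for a in np.arange(.02,.44,.02):
        g=(abs(y-a)<.004)&(x>.38)&(x<.62)&(z>-.01)&(z<.12)
        hi=g&(z>np.nanmedian(z[g])+.006) if g.any() else g
        print(round(a,2),g.sum(),np.nanmedian(z[g&(abs(x-.47-.09*a)<.03)]),end=' | ')
    print()
E
```

```text
top bench z 0.002565345580971101
lens? [ 0.5671 -0.3554  0.0761] [391 185  22  21 353] ((0.5676533579826355, -0.3575202226638794), 0.02517046220600605)
tote 188 ((553.0191040039062, -87.74871063232422), (130.2070770263672, 63.23020553588867), 83.71529388427734) [[ 514.4672 -149.0001]
 [ 577.3174 -155.9219]
 [ 591.571   -26.4973]
 [ 528.7208  -19.5755]]
pocket floor 37 [ 0.451  -0.0503  0.0066]
0.02 298 0.0022911977097216374 | 0.04 281 0.00241392930865425 | 0.06 282 0.0021581206081240367 | 0.08 285 0.002428569079835241 | 0.1 301 0.002287324234072574 | 0.12 294 0.0030064532470931993 | 0.14 285 0.0028713040041882243 | 0.16 306 0.002450876601902352 | 0.18 294 0.0022484236895523035 | 0.2 309 0.0025589481380823287 | 0.22 311 0.0027017616784278387 | 0.24 308 0.0022111621691646155 | 0.26 309 0.002733654629135218 | 0.28 306 0.0029748735867827225 | 0.3 359 0.003231242325961614 | 0.32 528 0.0026854373171889545 | 0.34 293 0.0027527941509800646 | 0.36 210 0.0023799758399214443 | 0.38 265 0.0026745614381463723 | 0.4 239 0.002454502072125442 | 0.42 246 0.0032394706235788218 | 
scene bench z -0.0003
[... 383 characters left out ...]
.02 163 -0.0007862655313434774 | 0.04 162 -0.000874669899389946 | 0.06 160 -0.0006777967133945739 | 0.08 163 -0.0004163889403099863 | 0.1 140 -0.0005677580326489684 | 0.12 155 -0.00013080379506985595 | 0.14 161 -0.0003988688228941939 | 0.16 136 -0.0003354105448773459 | 0.18 124 -0.000369596255103799 | 0.2 129 -0.0001509239079336977 | 0.22 125 -0.0006611092411150654 | 0.24 120 -5.46092818915489e-05 | 0.26 116 -0.0009299652134990288 | 0.28 100 -0.00012706754576141677 | 0.3 151 -0.00042358644733409 | 0.32 286 -0.0006743272337015882 | 0.34 89 -0.0005220658515357468 | 0.36 71 -0.00032666832038164006 | 0.38 43 -0.0001670735524966216 | 0.4 47 -0.001076050538504958 | 0.42 45 -0.0011939941170916457 |
```

```bash
python3 - <<'E'
import cv2
a=cv2.imread("pics/top0.png");cv2.imwrite("pics/crop1.png",cv2.resize(a[135:235,100:330],None,fx=3.4,fy=3.4,interpolation=cv2.INTER_CUBIC))
E
```

```text
(no output)
```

View pics/crop1.png

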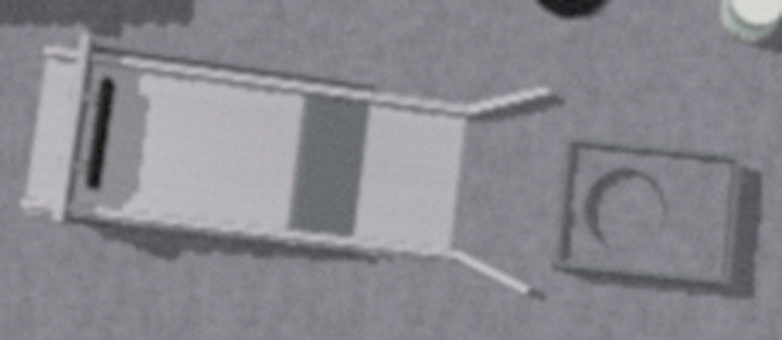

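The crop shows the lip as a dark grey wedge at crop x ≈ 290–365 (its drop edge is the left side), the buffer as a black bar at (100,133), and the tote's pocket at (627,208). My ramp and tote windows missed in x, so I'm redoing those.

```bash
python3 - <<'E'
from h import *
np.set_printoptions(precision=4,suppress=True)
for n in("top","scene"):
    f=np.load(f"pics/{n}0.npz");c=calibration(n);W=cloud(c,f["d"]);x,y,z=np.moveaxis(W,-1,0)
    m=((z>.034)&(z<.047)&(x>.45)&(x<.66)&(y>-.2)&(y<-.01)).astype(np.uint8)
    k,l,s,ce=cv2.connectedComponentsWithStats(m);i=1+np.argmax(s[1:,4]);q=W[l==i]
    r=cv2.minAreaRect((q[:,:2]*1000).astype(np.float32));print(n,"tote",len(q),np.median(q[:,2]),r)
    q=W[(z>.022)&(z<.033)&(x>.45)&(x<.66)&(y>-.2)&(y<-.01)];print("foam",len(q),q.mean(0))
    q=W[(z>.008)&(z<.018)&(x>.5)&(x<.62)&(y>-.11)&(y<-.03)];print("pocket floor",len(q),np.median(q,0))
    # deck plane
    m=(x>.53)&(x<.63)&(y>.05)&(y<.34)&(z>.004)&(z<.09)
    q=W[m]
    w=np.ones(len(q),bool)
    for _ in range(15):
        A=np.c_[q[:,:2],np.ones(len(q))];p=np.linalg.lstsq(A[w],q[w,2],rcond=None)[0];res=q[:,2]-A@p;w=abs(res)<max(.0025,1.5*np.std(res[w])*.8)
    g=np.hypot(*p[:2]);print("deck",p,"slope",np.degrees(np.arctan(g)),"dir",np.degrees(np.arctan2(p[1],p[0])),w.sum())
# lines in the top picture: intersections onto planes using crop pixels
c=calibration("top");f=lambda a:np.array(a,float)/3.4+[100-.35,135-.35]
print("foot corners z0",plane(c,f([[468,112],[452,250]]),0))
th=np.tan(np.radians(12))
print("lip drop edge",plane(c,f([[303,97],[290,231]]),.034),"lip start",plane(c,f([[369,103],[355,236]]),.016))
print("buffer",plane(c,f([[112,80],[99,188]]),.075))
print("tote rim",plane(c,f([[573,143],[738,160],[730,285],[557,268]]),.04))
E
```

```text
top tote 328 0.04084593253725466 ((569.4926147460938, -89.57630920410156), (130.12539672851562, 96.33657836914062), 83.5665054321289)
foam 1243 [ 0.5691 -0.0951  0.0291]
pocket floor 425 [ 0.571  -0.0746  0.0134]
deck [ 0.0205  0.2106 -0.0205] slope 11.947168788790664 dir 84.43278623992497 2329
scene tote 356 0.037744438472215924 ((572.4765625, -92.50138092041016), (133.63775634765625, 99.25895690917969), 83.5783462524414)
foam 1047 [ 0.5713 -0.0962  0.0271]
pocket floor 264 [ 0.5692 -0.0697  0.0108]
deck [ 0.0281  0.2077 -0.0271] slope 11.83892915241663 dir 82.28312077861487 1063
foot corners z0 [[0.6509 0.0437 0.    ]
 [0.5441 0.0561 0.    ]]
lip drop edge [[0.6572 0.165  0.034 ]
 [0.5568 0.1733 0.034 ]] lip start [[0.6556 0.1181 0.016 ]
 [0.5541 0.1279 0.016 ]]
buffer [[0.6626 0.2938 0.075 ]
 [0.5849 0.3007 0.075 ]]
tote rim [[ 0.6199 -0.0362  0.04  ]
 [ 0.6062 -0.1578  0.04  ]
 [ 0.5142 -0.1497  0.04  ]
 [ 0.5276 -0.0235  0.04  ]]
```

step_arm:
  motion: "0.028 -0.0044 0 0 0 0;0.028 -0.0044 0 0 0 0;0.028 -0.0044 0 0 0 0;0.028 -0.0044 0 0 0 0;0.028 -0.0044 0 0 0 0;0.028 -0.0044 0 0 0 0;0.028 -0.0044 0 0 0 0;0.028 -0.0044 0 0 0 0"
  claw: 0.085

```text
clock: 0.77
position: [0.3677, -0.4542, 0.231]
ee_rot: [-0.0, 0.99, 0.142, -0.0]
ft_force: [-0.5, 0.1, 0.4]
grip_width: 0.0849
```

step_arm:
  motion: "0.028 -0.0044 0 0 0 0;0.028 -0.0044 0 0 0 0;0.028 -0.0044 0 0 0 0;0.028 -0.0044 0 0 0 0;0.028 -0.0044 0 0 0 0;0.028 -0.0044 0 0 0 0;0.028 -0.0044 0 0 0 0;0.025 -0.0044 0 0 0 0"

```text
clock: 1.43
position: [0.5702, -0.3582, 0.2308]
ee_rot: [-0.0, 0.99, 0.142, -0.0]
ft_force: [0.6, -0.7, 1.6]
grip_width: 0.085
```

step_arm:
  motion: "0 0 0 0 0 -0.12;0 0 0 0 0 -0.12;0 0 0 0 0 -0.12;0 0 0 0 0 -0.12;0 0 0 0 0 -0.12;0 0 0 0 0 -0.12;0 0 0 0 0 -0.12;0 0 0 0 0 -0.12"

```text
clock: 2.1
position: [0.5687, -0.3591, 0.2308]
ee_rot: [-0.0, 0.811, 0.585, -0.0]
ft_force: [-0.1, 0.1, -0.0]
grip_width: 0.085
```

step_arm:
  motion: "0 0 0 0 0 -0.1;0 0 0 0 0 -0.11;0 0 0 0 0 0;0 0 0 0 0 0;0 0 0 0 0 0;0 0 0 0 0 0;0 0 0 0 0 0;0 0 0 0 0 0"

```text
clock: 2.77
position: [0.5688, -0.3592, 0.2313]
ee_rot: [-0.0, 0.747, 0.665, 0.0]
ft_force: [-0.7, -0.2, 0.5]
grip_width: 0.0847
```

```bash
python3 - <<'E'
from h import *
np.set_printoptions(precision=4,suppress=True)
c=calibration("wrist");p,d=capture("wrist");cv2.imwrite("pics/w1.png",p[:,:,::-1])
W=cloud(c,d);x,y,z=np.moveaxis(W,-1,0)
print(c["camera_from_world"],np.linalg.inv(c["camera_from_world"])[:3,3])
m=((z>.066)&(z<.085)&(np.hypot(x-.569,y+.359)<.04)).astype(np.uint8)
k,l,s,ce=cv2.connectedComponentsWithStats(m);i=1+np.argmax(s[1:,4]);print(s[i])
cn=max(cv2.findContours((l==i).astype(np.uint8),0,1)[0],key=cv2.contourArea)
q=W[l==i];print(np.median(q,0),cv2.minEnclosingCircle(q[:,:2].astype(np.float32)))
E
```

```text
[[ 0.9931 -0.1172 -0.0002 -0.6076]
 [-0.1106 -0.9382  0.3279 -0.318 ]
 [-0.0386 -0.3256 -0.9447  0.2853]
 [ 0.      0.      0.      1.    ]] [ 0.5793 -0.2766  0.3737]
[ 233  154   46   45 1626]
[ 0.571  -0.36    0.0752] ((0.5707536935806274, -0.36212384700775146), 0.025123009458184242)
```

View pics/w1.png

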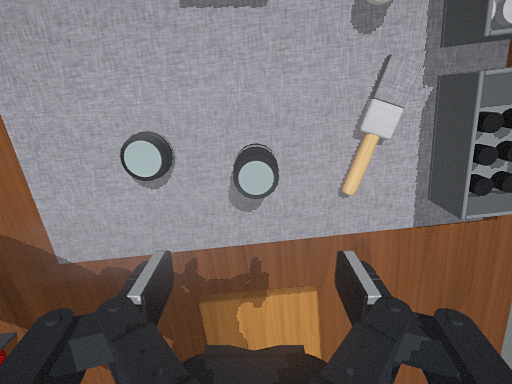

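The wrist view shows the tall lens at (256,175), centred between the fingers, which are at (155,290) and (360,290). The short lens is at (145,157). Descending to grasp.

step_arm:
  motion: "-0.001 0.0015 0.028 0 0 0;0 0 0.028 0 0 0;0 0 0.028 0 0 0;0 0 0.028 0 0 0;0 0 0.028 0 0 0;0 0 0.025 0 0 0;0 0 0.022 0 0 0;0 0 0.016 0 0 0"

```text
clock: 3.48
position: [0.5696, -0.3599, 0.026]
ee_rot: [-0.001, 0.747, 0.665, -0.0]
ft_force: [-1.1, 0.1, 0.8]
grip_width: 0.0851
```

step_arm:
  motion: "0 0 0 0 0 0;0 0 0 0 0 0;0 0 0 0 0 0;0 0 0 0 0 0;0 0 0 0 0 0;0 0 0 0 0 0;0 0 0 0 0 0;0 0 0 0 0 0"
  claw: 0.04

```text
clock: 4.15
position: [0.5709, -0.3609, 0.0301]
ee_rot: [0.001, 0.747, 0.665, 0.0]
ft_force: [-0.3, 0.1, 8.0]
grip_width: 0.0514
```

step_arm:
  motion: "0 0 -0.004 0 0 0;0 0 -0.008 0 0 0;0 0 -0.014 0 0 0;0 0 -0.02 0 0 0;0 0 -0.02 0 0 0;0 0 -0.02 0 0 0;0 0 -0.014 0 0 0;0 0 0 0 0 0"

```text
clock: 4.82
position: [0.5713, -0.3612, 0.1332]
ee_rot: [0.003, 0.747, 0.665, 0.001]
ft_force: [-0.5, -1.0, -1.8]
grip_width: 0.051
```

```bash
python3 - <<'E'
from h import *
np.set_printoptions(precision=4,suppress=True)
o=get_obs();print(o["position"],o["ft_force"],o["grip_width"],o["moment"])
p,d=capture("scene");c=calibration("scene");W=cloud(c,d);x,y,z=np.moveaxis(W,-1,0)
T=cv2.resize(p[200:330,60:260],None,fx=3,fy=3);cv2.imwrite("pics/s1.png",T[:,:,::-1])
c=calibration("wrist");p,d=capture("wrist");W=cloud(c,d);x,y,z=np.moveaxis(W,-1,0)
m=((z>.10)&(z<.19)&(np.hypot(x-.57,y+.36)<.04));q=W[m];print(len(q),np.percentile(q,[2,50,98],axis=0))
cv2.imwrite("pics/w2.png",p[:,:,::-1])
E
```

```text
[ 0.5713 -0.3612  0.1332] [-0.5128 -0.9523 -1.79  ] 0.05104176798703481 [-0.0675  0.0273 -0.0258]
18997 [[ 0.5336 -0.3793  0.1189]
 [ 0.5718 -0.351   0.1751]
 [ 0.6073 -0.3356  0.1877]]
```

View pics/s1.png

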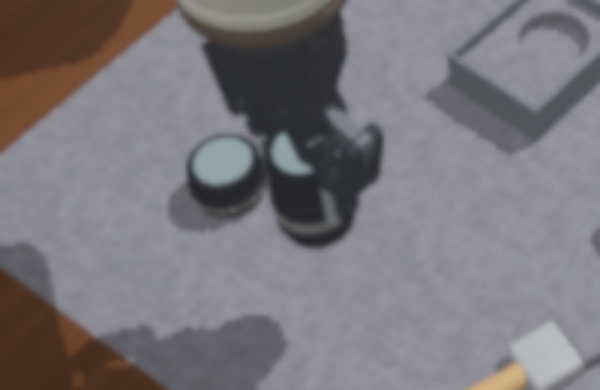

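The scene crop shows the lens lifted and upright in the gripper at about (310,190). Carrying it over the pocket.

step_arm:
  motion: "0.02 -0.002 0 0 0 0;0.035 -0.0037 0 0 0 0;0.04 -0.0042 0 0 0 0;0.04 -0.0042 0 0 0 0;0.04 -0.0042 0 0 0 0;0.04 -0.0042 0 0 0 0;0.0365 -0.0038 0 0 0 0;0.02 -0.002 0 0 0 0"

```text
clock: 5.58
position: [0.5726, -0.0837, 0.1273]
ee_rot: [-0.001, 0.746, 0.666, -0.0]
ft_force: [-0.3, 0.8, -2.8]
grip_width: 0.0515
```

step_arm:
  motion: "0.01 -0.0013 0 0 0 0;0 0 0 0 0 0;0 0 0 0 0 0;0 0 0 0 0 0;0 0 0 0 0 0;0 0 0 0 0 0;0 0 0 0 0 0;0 0 0 0 0 0"

```text
clock: 6.25
position: [0.5733, -0.0779, 0.1282]
ee_rot: [-0.0, 0.747, 0.665, -0.0]
ft_force: [0.0, 0.2, -2.2]
grip_width: 0.0514
```

```bash
python3 - <<'E'
from h import *
np.set_printoptions(precision=4,suppress=True)
o=get_obs();print(o["position"],o["ft_force"],o["ee_rot"],o["moment"])
for n in("scene","top","wrist"):
    c=calibration(n);p,d=capture(n);W=cloud(c,d);x,y,z=np.moveaxis(W,-1,0)
    r,g,b=[p[:,:,i].astype(int) for i in range(3)]
    m=(g>r+12)&(g>100)&(np.hypot(x-.574,y+.078)<.045)&(z>.1)
    q=W[m];print(n,len(q)); 
    if len(q)>20: print(np.median(q,0),cv2.minEnclosingCircle(q[:,:2].astype(np.float32)))
    m=((z>.034)&(z<.047)&(x>.45)&(x<.66)&(y>-.2)&(y<-.01)).astype(np.uint8)
    q=W[m>0]
    print("tote",len(q),cv2.minAreaRect((q[:,:2]*1000).astype(np.float32)))
    cv2.imwrite(f"pics/{n}3.png",p[:,:,::-1])
E
```

```text
[ 0.5733 -0.0779  0.1282] [ 0.0015  0.1821 -2.2327] [-0.0001  0.7471  0.6647 -0.    ] [-0.0354  0.0322  0.0481]
scene 99
[ 0.5703 -0.0838  0.1725] ((0.5767407417297363, -0.08273888379335403), 0.02275758609175682)
tote 310 ((572.9860229492188, -93.02613830566406), (132.31033325195312, 98.2812271118164), 83.52537536621094)
top 0
tote 120 ((545.5767211914062, -86.73680114746094), (129.84811401367188, 48.087135314941406), 83.63260650634766)
wrist 5380
[ 0.5741 -0.0778  0.1736] ((0.5744487047195435, -0.07919788360595703), 0.019992707297205925)
tote 1883 ((574.3812255859375, -75.11164855957031), (93.79792022705078, 96.33698272705078), 83.61223602294922)
```

View pics/wrist3.png

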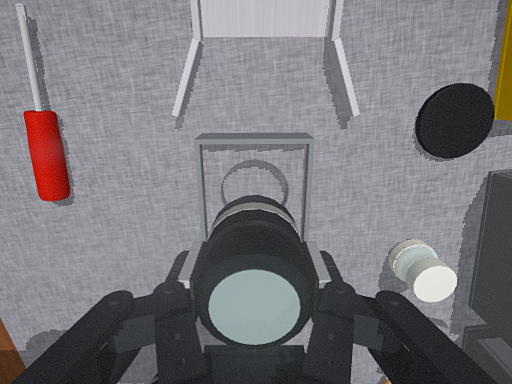

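The wrist view shows the lens top at (253,305) and the pocket arc at (253,190), with the tote between the rim lines and the guides ahead. The numbers put the lens within 1 mm of the pocket centre. Lowering.

step_arm:
  motion: "0 0.0005 0.012 0 0 0;0 0 0.014 0 0 0;0 0 0.014 0 0 0;0 0 0.012 0 0 0;0 0 0.009 0 0 0;0 0 0.006 0 0 0;0 0 0.004 0 0 0;0 0 0.003 0 0 0"

```text
clock: 7.07
position: [0.574, -0.0774, 0.054]
ee_rot: [-0.0, 0.747, 0.665, 0.0]
ft_force: [0.1, 1.1, -1.9]
grip_width: 0.0512
```

step_arm:
  motion: "0 0 0.002 0 0 0;0 0 0.002 0 0 0;0 0 0.0015 0 0 0;0 0 0.001 0 0 0;0 0 0.001 0 0 0;0 0 0.001 0 0 0;0 0 0 0 0 0;0 0 0 0 0 0"

```text
clock: 7.73
position: [0.5739, -0.0774, 0.0459]
ee_rot: [-0.0, 0.747, 0.665, 0.0]
ft_force: [0.2, -0.8, -1.6]
grip_width: 0.0512
```

step_arm:
  motion: "0 0 0.0005 0 0 0;0 0 0.0005 0 0 0;0 0 0.0005 0 0 0;0 0 0.0005 0 0 0;0 0 0.0005 0 0 0;0 0 0.0005 0 0 0;0 0 0 0 0 0;0 0 0 0 0 0"

```text
clock: 8.4
position: [0.5739, -0.0774, 0.0428]
ee_rot: [-0.0, 0.747, 0.665, 0.0]
ft_force: [-0.2, 0.0, -1.6]
grip_width: 0.0513
```

step_arm:
  motion: "0 0 0.0004 0 0 0;0 0 0.0003 0 0 0;0 0 0.0003 0 0 0;0 0 0 0 0 0;0 0 0 0 0 0;0 0 0 0 0 0;0 0 0 0 0 0;0 0 0 0 0 0"

```text
clock: 9.07
position: [0.5739, -0.0774, 0.0422]
ee_rot: [0.0, 0.747, 0.665, 0.0]
ft_force: [-2.5, 0.6, 5.8]
grip_width: 0.0513
```

Contact at the pocket floor. Releasing.

step_arm:
  motion: "0 0 0 0 0 0;0 0 0 0 0 0;0 0 0 0 0 0;0 0 0 0 0 0;0 0 0 0 0 0;0 0 0 0 0 0;0 0 0 0 0 0;0 0 0 0 0 0"
  claw: 0.064

```text
clock: 9.73
position: [0.5739, -0.0774, 0.0418]
ee_rot: [-0.0, 0.747, 0.665, 0.0]
ft_force: [-0.2, 0.1, -0.5]
grip_width: 0.064
```

step_arm:
  motion: "0 0 -0.003 0 0 0;0 0 -0.005 0 0 0;0 0 -0.01 0 0 0;0 0 -0.015 0 0 0;0 0 -0.02 0 0 0;0 0 -0.025 0 0 0;0 0 -0.025 0 0 0;0 0 -0.02 0 0 0"

```text
clock: 10.4
position: [0.5741, -0.0774, 0.1679]
ee_rot: [0.001, 0.747, 0.665, 0.001]
ft_force: [0.5, -0.5, -0.2]
grip_width: 0.0639
```

```bash
python3 - <<'E'
from h import *
np.set_printoptions(precision=4,suppress=True)
o=get_obs();print(o["position"],o["ft_force"],o["grip_width"])
for n in("scene","wrist"):
    c=calibration(n);p,d=capture(n);W=cloud(c,d);x,y,z=np.moveaxis(W,-1,0)
    m=(z>.079)&(z<.096)&(np.hypot(x-.574,y+.078)<.04)
    q=W[m];print(n,len(q),np.median(q,0),np.percentile(q[:,2],[5,95]),cv2.minEnclosingCircle(q[:,:2].astype(np.float32)))
    cv2.imwrite(f"pics/{n}4.png",p[:,:,::-1])
E
```

```text
[ 0.5741 -0.0774  0.1679] [ 0.4706 -0.4538 -0.1726] 0.06389352249196635
scene 253 [ 0.5774 -0.082   0.0857] [0.0814 0.0878] ((0.5745837092399597, -0.07977916300296783), 0.025738848373293877)
wrist 2600 [ 0.5744 -0.0764  0.0871] [0.0849 0.0883] ((0.574174702167511, -0.07852991670370102), 0.025363853201270103)
```

View pics/wrist4.png

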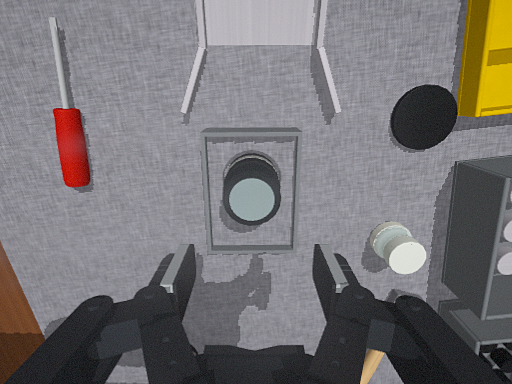

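The wrist view shows the lens standing in the pocket, its top at (252,199) and its measured height 87 mm, which matches being seated. The ramp foot runs from (205,46) to (318,46), about 10 px right of the tote's centre line. Measuring that offset now.

```bash
python3 - <<'E'
from h import *
np.set_printoptions(precision=4,suppress=True)
c=calibration("wrist");p,d=capture("wrist");W=cloud(c,d);x,y,z=np.moveaxis(W,-1,0)
print("foot z0",plane(c,[[205,46],[318,46]],0.0), "guide tips z.022",plane(c,[[187,112],[337,110]],.022))
m=((z>.034)&(z<.047)&(x>.45)&(x<.66)&(y>-.2)&(y<-.01)).astype(np.uint8)
k,l,s,_=cv2.connectedComponentsWithStats(m);q=W[l==1+np.argmax(s[1:,4])]
print("tote",cv2.minAreaRect((q[:,:2]*1000).astype(np.float32)))
# rail tops from original top view, and from wrist: points above deck plane
for n in("top0","scene0"):
    f=np.load(f"pics/{n}.npz");cc=calibration(n[:-1]);W=cloud(cc,f["d"]);x,y,z=np.moveaxis(W,-1,0)
    for y0 in(.08,.14,.2,.26):
        dk=(y0-.05+ .0)*.2106
        mm=(abs(y-y0)<.012)&(z-(y-.05-.115*(.6-x)*0)*.21>.009)&(x>.5)&(x<.72)&(z<.12)
        xs=x[mm];a,b=xs[xs<.605],xs[xs>.605];print(n,y0,np.median(a),np.median(b),(np.median(a)+np.median(b))/2,len(a),len(b))
E
```

```text
foot z0 [[0.5444 0.0534 0.    ]
 [0.6537 0.0408 0.    ]] guide tips z.022 [[ 0.5201 -0.0048  0.022 ]
 [ 0.6647 -0.0198  0.022 ]]
tote ((572.18359375, -93.38074493408203), (130.57847595214844, 96.34600830078125), 83.53752136230469)
top0 0.08 0.5432542018187092 0.6535327805627769 0.598393491190743 24 27
top0 0.14 0.5504800685978837 0.6573871000597878 0.6039335843288358 34 78
top0 0.2 0.5572037064059633 0.6678719733306335 0.6125378398682984 27 41
top0 0.26 0.5638972829448428 0.6755421287024079 0.6197197058236253 31 48
scene0 0.08 0.5471686802369377 0.6589343910646713 0.6030515356508045 20 22
scene0 0.14 0.5551483757500215 0.665207112434473 0.6101777440922472 20 34
scene0 0.2 0.5610437296727451 0.6727886876099254 0.6169162086413352 17 20
scene0 0.26 0.5683858425194759 0.6803732758006735 0.6243795591600747 20 21
```

step_arm:
  motion: "-0.03 0 0 0 0 0;-0.035 0 0 0 0 0;-0.035 0 0 0 0 0;-0.035 0 0 0 0 0;-0.025 0 0 0 0 0;0 0 0 0 0.12 0;0 0 0 0 0.12 0;0 0 0 0 0.11 0"
  claw: 0.05

```text
clock: 11.22
position: [0.5553, -0.2366, 0.1653]
ee_rot: [-0.117, 0.735, 0.655, 0.133]
ft_force: [0.9, 0.0, -0.4]
grip_width: 0.0502
```

step_arm:
  motion: "-0.0008 0 0.022 0 0 0;-0.0008 0 0.025 0 0 0;-0.0008 0 0.025 0 0 0;-0.0008 0 0.025 0 0 0;-0.0008 0 0.023 0 0 0;-0.001 0 0.018 0 0 0;-0.001 0 0.014 0 0 0;-0.0008 0 0.009 0 0 0"

```text
clock: 11.88
position: [0.5601, -0.1868, 0.0092]
ee_rot: [-0.117, 0.735, 0.655, 0.13]
ft_force: [0.5, 0.4, 0.1]
grip_width: 0.0498
```

step_arm:
  motion: "0.0047 0 0.0017 0 0 0;0.0038 0 0.0014 0 0 0;0.0028 0 0.001 0 0 0;0.0019 0 0.0007 0 0 0;0.0009 0 0.0003 0 0 0;0.0009 0 0.0003 0 0 0;0.0009 0 0.0003 0 0 0;0 0 0 0 0 0"

```text
clock: 12.55
position: [0.563, -0.171, 0.0115]
ee_rot: [-0.116, 0.735, 0.655, 0.13]
ft_force: [-0.6, 0.2, -0.4]
grip_width: 0.05
```

step_arm:
  motion: "0.0014 0 0.0005 0 0 0;0.0014 0 0.0005 0 0 0;0.0014 0 0.0005 0 0 0;0.0014 0 0.0005 0 0 0;0.0014 0 0.0005 0 0 0;0.0014 0.0002 0.0005 0 0 0;0.0019 0.0003 0.0007 0 0 0;0.0019 0.0003 0.0007 0 0 0"

```text
clock: 13.22
position: [0.5653, -0.1582, 0.0114]
ee_rot: [-0.116, 0.736, 0.655, 0.13]
ft_force: [-0.1, -3.1, 0.0]
grip_width: 0.05
```

step_arm:
  motion: "0.0024 0.0004 0.0009 0 0 0;0.0024 0.0004 0.0009 0 0 0;0.0028 0.0005 0.001 0 0 0;0.0028 0.0005 0.001 0 0 0;0.0028 0.0005 0.001 0 0 0;0.0028 0.0005 0.001 0 0 0;0.0028 0.0005 0.001 0 0 0;0.0028 0.0005 0.001 0 0 0"

```text
clock: 13.88
position: [0.5717, -0.1355, 0.0114]
ee_rot: [-0.116, 0.735, 0.655, 0.13]
ft_force: [-1.7, -3.2, -0.5]
grip_width: 0.0497
```

```bash
cat > loc.py <<'E'
from h import *
np.set_printoptions(precision=4,suppress=True)
o=get_obs();u=np.array([.1175,.9931]);n=np.array([-.9931,.1175]);F=np.array([.599,.047])
t=o["position"];print("t",round(o["clock"],2),"TCP along,lat",(t[:2]-F)@u,(t[:2]-F)@n,"z",t[2],"F",o["ft_force"])
def tote(n_,th=None):
    c=calibration(n_);p,d=capture(n_);W=cloud(c,d);x,y,z=np.moveaxis(W,-1,0)
    cv2.imwrite(f"pics/loc_{n_}.png",p[:,:,::-1])
    al=(x-F[0])*u[0]+(y-F[1])*u[1];la=(x-F[0])*n[0]+(y-F[1])*n[1]
    return p,W,al,la,z
E
python3 - <<'E'
from loc import *
for k in("wrist","scene"):
    p,W,al,la,z=tote(k)
    m=((z>.034)&(z<.046)&(abs(la)<.09)&(al>-.19)&(al<.0)).astype(np.uint8)
    q=np.c_[al[m>0],la[m>0]]
    print(k,len(q),cv2.minAreaRect((q*1000).astype(np.float32)))
    m=(z>.079)&(z<.096)&(abs(la)<.06)&(al>-.2)&(al<.05);q=np.c_[al[m],la[m]]
    if len(q)>50:print("lens",cv2.minEnclosingCircle(q.astype(np.float32)))
E
```

```text
t 13.88 TCP along,lat -0.18447869753294968 0.005643924655165842 z 0.011406509283657908 F [-1.7051 -3.1571 -0.5129]
wrist 9367 ((-124.26007080078125, 5.072696685791016), (131.7003936767578, 96.94419860839844), 0.18323905766010284)
lens ((-0.15824474394321442, 0.0015349520836025476), 0.07171475887298584)
scene 242 ((-111.10185241699219, 4.172931671142578), (130.83743286132812, 97.68155670166016), 0.5920964479446411)
lens ((-0.13457903265953064, -0.013555331155657768), 0.06422503292560577)
```

step_arm:
  motion: "0.0028 0.0005 0.001 0 0 0;0.0028 0.0005 0.001 0 0 0;0.0028 0.0005 0.001 0 0 0;0.0028 0.0005 0.001 0 0 0;0.0028 0.0005 0.001 0 0 0;0.0028 0.0005 0.001 0 0 0;0.0028 0.0005 0.001 0 0 0;0.0028 0.0005 0.001 0 0 0"

```text
clock: 14.65
position: [0.5784, -0.1124, 0.0116]
ee_rot: [-0.116, 0.735, 0.655, 0.13]
ft_force: [-0.4, -1.7, -1.4]
grip_width: 0.0497
```

step_arm:
  motion: "0.0028 0.0002 0.001 0 0 0;0.0028 0.0002 0.001 0 0 0;0.0019 0.0001 0.0007 0 0 0;0.0019 0.0001 0.0007 0 0 0;0.0019 0.0001 0.0007 0 0 0;0.0019 0.0001 0.0007 0 0 0;0.0019 0 0.0007 0 0 0;0.0019 0 0.0007 0 0 0"

```text
clock: 15.32
position: [0.5813, -0.0947, 0.0116]
ee_rot: [-0.116, 0.736, 0.655, 0.13]
ft_force: [-0.3, -2.1, -2.0]
grip_width: 0.0502
```

```bash
python3 - <<'E'
from loc import *
p,W,al,la,z=tote("scene")
m=((z>.034)&(z<.048)&(abs(la)<.052)&(al>-.19)&(al<.03)).astype(np.uint8)
q=np.c_[al[m>0],la[m>0]]
print(len(q),cv2.minAreaRect((q*1000).astype(np.float32)))
E
```

```text
t 15.32 TCP along,lat -0.14280918095358736 0.0008937456853217326 z 0.011643990008515605 F [-0.2946 -2.0694 -2.0225]
266 ((-85.51033020019531, -0.7949409484863281), (162.9982147216797, 97.376220703125), 0.37313970923423767)
```

step_arm:
  motion: "0.0019 0 0.0007 0 0 0;0.0019 0 0.0007 0 0 0;0.0019 0 0.0007 0 0 0;0.0019 0 0.0007 0 0 0;0.0019 0 0.0007 0 0 0;0.0019 0 0.0007 0 0 0;0.0019 0 0.0007 0 0 0;0.0019 0 0.0007 0 0 0"

```text
clock: 16.03
position: [0.5832, -0.0786, 0.0116]
ee_rot: [-0.116, 0.735, 0.655, 0.13]
ft_force: [-1.0, -5.0, -0.4]
grip_width: 0.05
```

step_arm:
  motion: "0.0019 0 0.0007 0 0 0;0.0019 0 0.0007 0 0 0;0.0019 0 0.0007 0 0 0;0.0019 0 0.0007 0 0 0;0.0019 0 0.0007 0 0 0;0.0019 0 0.0007 0 0 0;0.0019 0 0.0007 0 0 0;0.0019 0 0.0007 0 0 0"

```text
clock: 16.7
position: [0.5851, -0.0625, 0.0116]
ee_rot: [-0.116, 0.735, 0.655, 0.13]
ft_force: [-0.2, -4.6, -1.0]
grip_width: 0.0498
```

step_arm:
  motion: "0.0024 0 0.0009 0 0 0;0.0024 0 0.0009 0 0 0;0.0024 0 0.0009 0 0 0;0.0024 0 0.0009 0 0 0;0.0024 0 0.0009 0 0 0;0.0024 0 0.0009 0 0 0;0.0024 0 0.0009 0 0 0;0.0024 0 0.0009 0 0 0"

```text
clock: 17.37
position: [0.5875, -0.0421, 0.0114]
ee_rot: [-0.116, 0.735, 0.655, 0.13]
ft_force: [-0.9, -4.8, 1.4]
grip_width: 0.0499
```

step_arm:
  motion: "0.0024 0 0.0009 0 0 0;0.0024 0 0.0009 0 0 0;0.0024 0 0.0009 0 0 0;0.0024 0 0.0009 0 0 0;0.0024 0 0.0009 0 0 0;0.0024 0 0.0009 0 0 0;0.0024 0 0.0009 0 0 0;0.0024 0 0.0009 0 0 0"

```text
clock: 18.03
position: [0.5899, -0.0217, 0.0113]
ee_rot: [-0.116, 0.735, 0.655, 0.13]
ft_force: [-1.7, -4.9, 1.1]
grip_width: 0.0501
```

step_arm:
  motion: "0.0024 0 0.0009 0 0 0;0.0024 0 0.0009 0 0 0;0.0024 0 0.0009 0 0 0;0.0024 0 0.0009 0 0 0;0.0024 0 0.0009 0 0 0;0.0024 0 0.0009 0 0 0;0.0024 0 0.0009 0 0 0;0.0024 0 0.0009 0 0 0"

```text
clock: 18.7
position: [0.5922, -0.0015, 0.0111]
ee_rot: [-0.116, 0.736, 0.655, 0.13]
ft_force: [-0.7, -6.8, 1.4]
grip_width: 0.0499
```

```bash
python3 - <<'E'
from loc import *
p,W,al,la,z=tote("scene")
cv2.imwrite("pics/v8.png",cv2.resize(p[100:260,170:390],None,fx=3,fy=3)[:,:,::-1])
E
```

```text
t 18.7 TCP along,lat -0.048967003519139386 0.001011153679826532 z 0.01108629303747663 F [-0.721  -6.7965  1.4095]
```

View pics/v8.png

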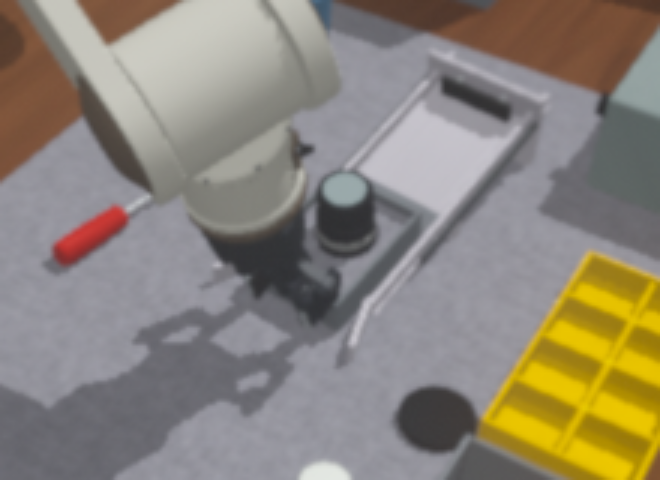

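The scene crop shows the tote between the guides with its nose over the lip, the lens upright at (347,210), and the fingers behind the heel. Continuing.

step_arm:
  motion: "0.0024 0 0.0009 0 0 0;0.0024 0 0.0009 0 0 0;0.0024 0 0.0009 0 0 0;0.0024 0 0.0009 0 0 0;0.0024 0 0.0009 0 0 0;0.0024 0 0.0009 0 0 0;0.0024 0 0.0009 0 0 0;0.0024 0 0.0009 0 0 0"

```text
clock: 19.42
position: [0.5945, 0.0189, 0.0108]
ee_rot: [-0.116, 0.736, 0.655, 0.13]
ft_force: [-0.5, -4.9, 0.8]
grip_width: 0.0498
```

step_arm:
  motion: "0.0024 0 0.0009 0 0 0;0.0024 0 0.0008 0 0 0;0.0024 0 0.0007 0 0 0;0.0024 0 0.0005 0 0 0;0.0025 0 0.0004 0 0 0;0.0025 0 0.0004 0 0 0;0.0025 0 0.0004 0 0 0;0.0025 0 0.0004 0 0 0"

```text
clock: 20.08
position: [0.5969, 0.0389, 0.0133]
ee_rot: [-0.116, 0.735, 0.655, 0.13]
ft_force: [0.3, -3.7, -2.8]
grip_width: 0.0499
```

step_arm:
  motion: "0.0025 0 0.0004 0 0 0;0.0025 0 0.0004 0 0 0;0.0025 0 0.0004 0 0 0;0.0025 0 0.0004 0 0 0;0.0025 0 0.0004 0 0 0;0.0025 0 0.0004 0 0 0;0.0025 0 0.0004 0 0 0;0.0025 0 0.0004 0 0 0"

```text
clock: 20.75
position: [0.5992, 0.0586, 0.0173]
ee_rot: [-0.116, 0.736, 0.655, 0.13]
ft_force: [-0.7, -4.2, -2.0]
grip_width: 0.0499
```

```bash
python3 - <<'E'
from loc import *
E
```

```text
t 20.75 TCP along,lat 0.011503065561965491 0.0011465094494815897 z 0.017272097438499875 F [-0.7318 -4.1693 -2.0105]
```

step_arm:
  motion: "0.0025 0 0.0004 0 0 0;0.0025 0 0.0004 0 0 0;0.0025 0 0.0004 0 0 0;0.0025 0 0.0004 0 0 0;0.0025 0 0.0004 0 0 0;0.0025 0 0.0004 0 0 0;0.0025 0 0.0004 0 0 0;0.0025 0 0.0004 0 0 0"

```text
clock: 21.42
position: [0.6017, 0.0781, 0.0213]
ee_rot: [-0.116, 0.736, 0.655, 0.13]
ft_force: [-1.8, -5.9, 1.5]
grip_width: 0.0505
```

step_arm:
  motion: "0.0025 0 0.0004 0 0 0;0.0025 0 0.0004 0 0 0;0.0025 0 0.0004 0 0 0;0.0025 0 0.0004 0 0 0;0.0025 0 0.0004 0 0 0;0.0025 0 0.0004 0 0 0;0.0025 0 0.0004 0 0 0;0.0025 0 0.0004 0 0 0"

```text
clock: 22.08
position: [0.6041, 0.0977, 0.0253]
ee_rot: [-0.115, 0.736, 0.655, 0.13]
ft_force: [-1.6, -9.4, 2.2]
grip_width: 0.05
```

step_arm:
  motion: "0.002 0 0.0003 0 0 0;0.002 0 0.0003 0 0 0;0.002 0 0.0003 0 0 0;0.002 0 0.0003 0 0 0;0.002 0 0.0003 0 0 0;0.002 0 0.0003 0 0 0;0.002 0 0.0003 0 0 0;0.002 0 0.0003 0 0 0"

```text
clock: 22.75
position: [0.6059, 0.1136, 0.0286]
ee_rot: [-0.115, 0.736, 0.655, 0.13]
ft_force: [-0.4, -8.2, 3.5]
grip_width: 0.0499
```

```bash
python3 - <<'E'
from loc import *
E
```

```text
t 22.75 TCP along,lat 0.0669178742439339 0.0009339927363055867 z 0.028594597792397636 F [-0.3958 -8.2459  3.4876]
```

step_arm:
  motion: "0.002 0 0.0003 0 0 0;0.002 0 0.0003 0 0 0;0.002 0 0.0003 0 0 0;0.002 0 0.0003 0 0 0;0.002 0 0.0003 0 0 0;0.002 0 0.0003 0 0 0;0.002 0 0.0003 0 0 0;0.002 0 0.0003 0 0 0"

```text
clock: 23.42
position: [0.6074, 0.1296, 0.0313]
ee_rot: [-0.116, 0.735, 0.655, 0.13]
ft_force: [-0.2, -3.3, -2.3]
grip_width: 0.0498
```

step_arm:
  motion: "0.001 0 0.0001 0 0 0;0.001 0 0.0002 0 0 0;0.001 0 0.0001 0 0 0;0.001 0 0.0001 0 0 0;0.001 0 0.0002 0 0 0;0.001 0 0.0001 0 0 0;0.001 0 0.0001 0 0 0;0.001 0 0.0002 0 0 0"

```text
clock: 24.08
position: [0.6084, 0.1373, 0.0331]
ee_rot: [-0.116, 0.735, 0.655, 0.13]
ft_force: [-0.4, -4.1, -2.6]
grip_width: 0.0498
```

```bash
python3 - <<'E'
from loc import *
p,W,al,la,z=tote("scene")
cv2.imwrite("pics/v9.png",cv2.resize(p[90:250,200:420],None,fx=3,fy=3)[:,:,::-1])
dz=z-.2126*al
m=(abs(la)<.047)&(al>.02)&(al<.27)&(dz>.02)&(dz<.06)
for a in np.arange(.14,.27,.01):
    k=m&(abs(al-a)<.005);print(round(a,3),k.sum(),np.nanmedian(dz[k]) if k.any() else 0)
E
```

```text
t 24.08 TCP along,lat 0.09076254068905737 0.001316339981899066 z 0.03310264509658606 F [-0.4476 -4.1095 -2.5857]
0.14 31 0.03435236962774597
0.15 109 0.04300566704488582
0.16 56 0.04087046365655521
0.17 29 0.03866036627829823
0.18 21 0.03327461691629629
0.19 21 0.031736420751240356
0.2 23 0.029625888239114315
0.21 23 0.028904760606440864
0.22 73 0.03371266356194223
0.23 2 0.03369420400541244
0.24 0 0
0.25 43 0.024772883342430663
0.26 39 0.025565652600381884
```

View pics/v9.png

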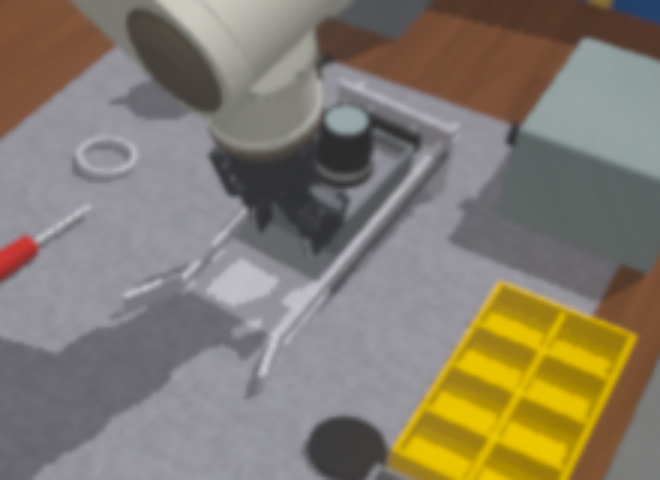

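The scene crop shows the tote nearly up to the buffer with the lens standing at (345,145), its nose about 20 mm short of the black bar. Feeling forward in 1 mm rows.

step_arm:
  motion: "0.001 0 0.0001 0 0 0;0.001 0 0.0002 0 0 0;0.001 0 0.0001 0 0 0;0.001 0 0.0001 0 0 0;0.001 0 0.0002 0 0 0;0.001 0 0.0001 0 0 0;0.001 0 0.0001 0 0 0;0.001 0 0.0002 0 0 0"

```text
clock: 24.8
position: [0.6093, 0.1451, 0.0348]
ee_rot: [-0.116, 0.736, 0.655, 0.13]
ft_force: [-0.4, -3.4, -3.3]
grip_width: 0.0501
```

step_arm:
  motion: "0.001 0 0.0001 0 0 0;0.001 0 0.0002 0 0 0;0.001 0 0.0001 0 0 0;0.001 0 0.0001 0 0 0;0.001 0 0.0002 0 0 0;0 0 0 0 0 0;0 0 0 0 0 0;0 0 0 0 0 0"

```text
clock: 25.47
position: [0.6099, 0.1501, 0.036]
ee_rot: [-0.116, 0.735, 0.655, 0.13]
ft_force: [-0.3, -1.3, -1.8]
grip_width: 0.0501
```

step_arm:
  motion: "0.001 0 0.0001 0 0 0;0.001 0 0.0002 0 0 0;0.001 0 0.0001 0 0 0;0.001 0 0.0001 0 0 0;0 0 0 0 0 0;0 0 0 0 0 0;0 0 0 0 0 0;0 0 0 0 0 0"

```text
clock: 26.13
position: [0.6103, 0.154, 0.0368]
ee_rot: [-0.116, 0.735, 0.655, 0.13]
ft_force: [-0.9, -0.5, -1.2]
grip_width: 0.0501
```

step_arm:
  motion: "0.001 0 0.0001 0 0 0;0.001 0 0.0002 0 0 0;0.001 0 0.0001 0 0 0;0 0 0 0 0 0;0 0 0 0 0 0;0 0 0 0 0 0;0 0 0 0 0 0;0 0 0 0 0 0"

```text
clock: 26.8
position: [0.6107, 0.1569, 0.0375]
ee_rot: [-0.116, 0.735, 0.655, 0.13]
ft_force: [0.0, -1.1, -1.2]
grip_width: 0.0499
```

step_arm:
  motion: "0.001 0 0.0001 0 0 0;0.001 0 0.0002 0 0 0;0.001 0 0.0001 0 0 0;0 0 0 0 0 0;0 0 0 0 0 0;0 0 0 0 0 0;0 0 0 0 0 0;0 0 0 0 0 0"

```text
clock: 27.47
position: [0.611, 0.1598, 0.0381]
ee_rot: [-0.116, 0.735, 0.655, 0.13]
ft_force: [0.2, -0.4, -1.4]
grip_width: 0.0502
```

```bash
cat > flat.py <<'E'
from loc import *
p,W,al,la,z=tote("wrist");dz=z-.2126*al
# deck reference and tote rim / foam heights square to deck, along the deck
s=al*np.cos(.2094)+z*np.sin(.2094);h=z*np.cos(.2094)-al*np.sin(.2094)
for a in np.arange(.09,.28,.01):
    k=(abs(s-a)<.005);r=k&(abs(abs(la)-.046)<.005)&(h>.02)&(h<.06);f=k&(abs(la)<.042)&(abs(la)>.033)&(h>.015)&(h<.06)
    print(round(a,2),"side rim",r.sum(),round(float(np.nanpercentile(h[r],80)),4) if r.sum()>5 else None,"foam",f.sum(),round(float(np.nanmedian(h[f])),4) if f.sum()>5 else None)
m=(h>.08)&(h<.1)&(abs(la)<.04);q=np.c_[s[m],la[m],h[m]]
if len(q)>100:print("lens top",len(q),np.median(q,0),np.linalg.lstsq(np.c_[q[:,:2],np.ones(len(q))],q[:,2],rcond=None)[0])
E
python3 flat.py
```

```text
t 27.47 TCP along,lat 0.11341957378750019 0.001361973493077789 z 0.03809975545440671 F [ 0.2324 -0.4408 -1.4429]
0.09 side rim 0 None foam 0 None
0.1 side rim 0 None foam 0 None
0.11 side rim 0 None foam 0 None
0.12 side rim 35 0.0598 foam 612 0.0416
0.13 side rim 682 0.0407 foam 870 0.036
0.14 side rim 932 0.0406 foam 693 0.0285
0.15 side rim 968 0.0405 foam 725 0.0285
0.16 side rim 1017 0.0405 foam 745 0.0285
0.17 side rim 1063 0.0405 foam 790 0.0285
0.18 side rim 1105 0.0405 foam 828 0.0285
0.19 side rim 1160 0.0405 foam 857 0.0285
0.2 side rim 1210 0.0405 foam 744 0.0285
0.21 side rim 1282 0.0405 foam 272 0.0284
0.22 side rim 1228 0.0405 foam 43 0.0286
0.23 side rim 1269 0.0405 foam 38 0.0287
0.24 side rim 262 0.0323 foam 87 0.0285
0.25 side rim 0 None foam 0 None
0.26 side rim 0 None foam 0 None
0.27 side rim 0 None foam 0 None
0.28 side rim 0 None foam 0 None
lens top 28709 [0.1965 0.0005 0.088 ] [-0.064   0.0005  0.1007]
```

Rim height is 40.5 mm and foam height 28.5 mm, uniform along the deck, so the tote lies flat: the heel has dropped. Backing off.

step_arm:
  motion: "-0.001 0 -0.0001 0 0 0;-0.002 0 -0.0003 0 0 0;-0.004 0 -0.0006 0 0 0;-0.006 0 -0.0008 0 0 0;-0.008 0 -0.0011 0 0 0;-0.01 0 -0.003 0 0 0;-0.01 0 -0.01 0 0 0;-0.01 0 -0.015 0 0 0"

```text
clock: 28.18
position: [0.6034, 0.1004, 0.049]
ee_rot: [-0.117, 0.736, 0.655, 0.129]
ft_force: [-0.4, -0.2, 0.1]
grip_width: 0.0497
```

step_arm:
  motion: "-0.01 0 -0.02 0 0 0;-0.01 0 -0.025 0 0 0;-0.01 0 -0.025 0 0 0;-0.01 0 -0.025 0 0 0;0 0 -0.02 0 0 0;0 0 -0.01 0 0 0;0 0 0 0 0 0;0 0 0 0 0 0"

```text
clock: 28.85
position: [0.5948, 0.0214, 0.1531]
ee_rot: [-0.116, 0.736, 0.655, 0.13]
ft_force: [-0.7, 0.5, -1.6]
grip_width: 0.0501
```

```bash
python3 flat.py; python3 - <<'E'
from loc import *
import cv2
a=cv2.imread("pics/loc_wrist.png");p,_=capture("top")
b=cv2.resize(p[130:240,90:300][:,:,::-1],(512,268));cv2.imwrite("pics/fin.png",np.vstack([a[:330],b]))
E
```

```text
t 28.85 TCP along,lat -0.02589317913560388 0.0011688816001295288 z 0.15307759270530213 F [-0.733   0.5213 -1.5739]
0.09 side rim 0 None foam 0 None
0.1 side rim 0 None foam 0 None
0.11 side rim 0 None foam 0 None
0.12 side rim 0 None foam 0 None
0.13 side rim 211 0.0407 foam 238 0.0367
0.14 side rim 251 0.0407 foam 228 0.0285
0.15 side rim 250 0.0406 foam 234 0.0285
0.16 side rim 251 0.0405 foam 241 0.0284
0.17 side rim 271 0.0406 foam 255 0.0284
0.18 side rim 226 0.0403 foam 256 0.0284
0.19 side rim 20 0.029 foam 53 0.0282
0.2 side rim 0 None foam 0 None
0.21 side rim 0 None foam 0 None
0.22 side rim 0 None foam 0 None
0.23 side rim 0 None foam 0 None
0.24 side rim 0 None foam 0 None
0.25 side rim 0 None foam 0 None
0.26 side rim 0 None foam 0 None
0.27 side rim 0 None foam 0 None
0.28 side rim 0 None foam 0 None
t 28.9 TCP along,lat -0.02546532123370794 0.0014927942431084635 z 0.15235434570468145 F [ 0.4792 -0.5305  0.4743]
```

View pics/fin.png

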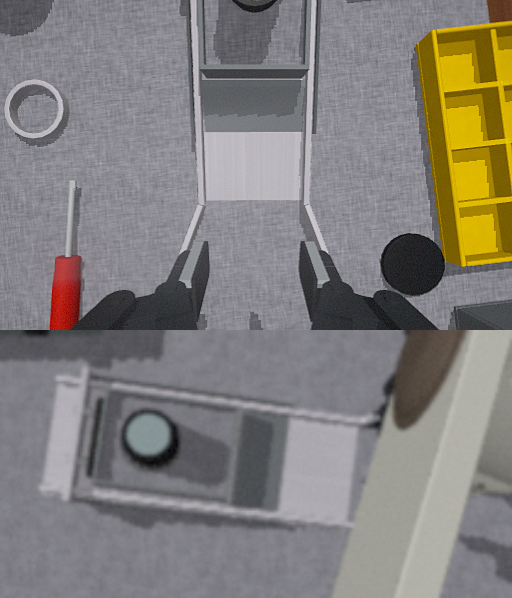

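The picture shows the whole lip wedge free behind the tote's heel (wrist rows 78–130), the tote between the rails just short of the buffer, and the lens standing. One numeric check, then I'll hand in.

```bash
python3 - <<'E'
from loc import *
for k in("scene","top"):
    p,W,al,la,z=tote(k);s=al*np.cos(.2094)+z*np.sin(.2094);h=z*np.cos(.2094)-al*np.sin(.2094)
    m=(h>.083)&(h<.093)&(abs(la)<.04)&(s>.15)&(s<.26);q=np.c_[s[m],la[m],h[m]]
    print(k,len(q),np.median(q,0),np.linalg.lstsq(np.c_[q[:,:2],np.ones(len(q))],q[:,2],rcond=None)[0])
    r=(abs(abs(la)-.046)<.004)&(h>.034)&(h<.05)&(s>.1)&(s<.28);print("rim s range",np.percentile(s[r],[1,99]),np.polyfit(s[r],h[r],1))
close_job()
E
```

```text
t 28.95 TCP along,lat -0.025208890804533788 0.0016712375588574233 z 0.15201258892551478 F [-0.8855  0.2679 -0.1122]
scene 175 [ 0.206  -0.0006  0.0863] [ 0.0218 -0.0077  0.082 ]
rim s range [0.1298 0.2572] [0.0034 0.0376]
top 381 [0.2104 0.004  0.0887] [0.0066 0.0025 0.0872]
rim s range [0.1318 0.2595] [0.001 0.041]
the job is handed in; nothing more can be done
```

The lens is standing in the tote's pocket and the tote lies flat in the bay behind the lip. I handed the job in at about 29 s with the arm clear of everything.

- **Lens:** I lowered it into the pocket until I felt light contact of about 6 N, then let go. It was within about 1 mm of the pocket's centre.
- **Push:** I pushed the tote with two fingertips on its trailing wall, steering it onto the ramp's axis first. The forces read were at most about 10 N, on the lip's rise. I went the last 30 mm or so in 1 mm steps and then backed off. I never felt the buffer.
- **Tote check:** The last views put the rim parallel to the deck within about 0.2° and about 40 mm above it. The whole lip shows behind the trailing edge.
- **Lens check:** Its top is square to the deck within about 1.3° and about 87 mm above it, as it should be when seated. An earlier wrist reading suggested a 3.7° lean, which the scene and top cameras did not confirm; I put it down to stray points.
- **Disagreements:** The cameras differed from each other by 2–4 mm throughout. The tote's exact gap to the buffer was not measured.
- **Other things on the bench:** I touched none of them, and those in the last pictures looked unmoved. I did not measure their positions again.

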